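Finish the carton layer and hold its cover over it

ROBOT

A 7-joint arm with a two-finger parallel gripper is mounted at the origin on the work surface. World frame = base frame: x ahead of the robot, y to its left, z up, the work surface at z = 0. Lengths are in m, angles in rad, forces in N, time in s.
With the tool pointing down it reaches from about 0.4 to 0.85 m from the base axis. Payload 4.5 kg.
Tool frame: the origin (TCP) lies at the very end of the fingers, on their centre line; the grasp point (between the pads) lies 19 mm behind it (r.grip_depth is the distance from the TCP to the grasp point, in m); z points along the fingers, y is the line along which they close (so a half turn about z gives the same grasp; the last joint's range is limited). The gripper opens to 85 mm and grips with 20 to 120 N. Pads are 22 mm wide; open, the fingers measure 114 mm over their backs; the gripper's body (76 mm by 85 mm) begins 54 mm behind the grasp point. The pads swing forward as they close: fully open they stand 13 mm farther back than shut.
Start: joints at [-1.258, 0.689, -0.195, 1.565, 0.157, 0.902, -0.215], TCP at [0.172, 0.601, 0.231] pointing down, gripper open.
Joint ranges: [-3.01, 3.01], [-0.46, 2.08], [-1.47, 1.51], [0.13, 2.56], [-1, 4.14], [0.04, 2.09], [-2.66, 2.66]. Speed limits (rad/s): [2.57, 2.57, 3.14, 3.14, 3.14, 3.14, 3.14].

INTERFACE

Orientations are given as a unit quaternion [w, x, y, z].
In Python, from workcell import r, cams, ticket gives the robot as it stands. The module is installed in compiled form; this text tells all that it offers.
- The arm moves only by the tool servo_tool, never from a script. Its arguments are lists of equal length, an entry for each row: "delta_pos": the shift along the tool's x, y, z in mm, a list of three; "dr": the turn, a rotation vector about the tool's x, y, z in degrees, a list of three; "grip": the opening, from 0 (shut) to 1 (fully open). In form: {"delta_pos": [[dx, dy, dz], ...], "dr": [[rx, ry, rz], ...], "grip": [grip, ...]}. A call has 1 to 12 rows; each row shifts and turns the commanded pose from where the row before left it, along the tool's axes as they then stand; what a row does not reach is not made up. A row lasts 1/12 s, in which the tool goes at most 41.7 mm and 7.16 degrees, less where a joint would pass 70% of its speed; a pose out of reach is approached as far as the arm can. A call is refused whole if a number of a shift passes 41.7 or a number of a turn 7.16, either way. A call with a gripper value outside its range is refused whole. The fingers move at their own pace and stop on an object; "newtons" is the grip in N (left out, the last holds). Time passes only in rows, so rows that do not move let the fingers close. It gives the time, the measured TCP pose, the force, the opening and the grip force at its end, in the units of the state.
- r.get_obs(): the state, without advancing time (a new reading comes with each control period).
- cams.grab_frame(name): name is "scene" or "top"; returns a dict with "color" (420x560x3 uint8, red, green, blue), "mtx" (3x3 intrinsics, pixels), "pose" (4x4, takes a point from camera to world coordinates). Camera axes: x right, y down, z forward; pixel columns grow to the right and rows downward; lengths in m; the calibration is good to about 2 mm. A picture is of the moment at which its call begins. There is no depth.
- ticket.sign_off(): hands the job in; it is judged then, once.
The state is a dict: "clock": time; "joint_pos": joint angles; "dq": joint speeds; "joint_efforts": joint torques, N m; "eef_pos": TCP position; "orientation": TCP orientation; "force": force on the tool from outside, world axes, zero at the start; "moment": the same for the moment, N m; "grip_width": opening from 0.0 (shut) to 1.0 (fully open); "grip_force": force on a finger pad.
Only numpy, scipy, OpenCV 4.12 (cv2) and the standard library are available. Lean on these libraries where they do the work, as an engineer would, in place of code of your own. Each camera call takes 0.05 s, during which the arm holds its last target. There are 200 camera calls.

TASK

Finish the layer of coverslip cartons on the grey shipping base: lay one loose carton alongside the carton already there, then the other across the ends of both, upright and each in its printed outline, and let go of them. Then pick up the blue cover by its bar, carry it over the bottle rack without touching the rack, and finish still holding it level, centred and square about 1 cm above the three cartons, touching none of them, so that a colleague can slip in the delivery note; do not lower it or let go. Leave the bottle, the beaker and the dish alone.

Things in the scene. Friction and masses are not known exactly. Their poses are not given: they have to be found in the camera images.
- base: Grey plastic shipping base, fixed to the bench: a slab 140 (its x) by 110 (its y) by 22 mm high, like a small pallet, on top of it three white outlines edged yellow, one per carton place, 3 mm apart. Origin: centre of its underside; z up. Together the outlines cover 92 mm along x by 61 mm along y, centred over the origin.
- place_set (a point): Centre of the outline, on the base's top (22 mm above the bench), where a carton already stands: 16 mm to -x and 16 mm to +y of the base's centre; carton's long side along the base's x.
- place_side (a point): Centre of the empty outline alongside it, on the base's top: 16 mm to -x and 16 mm to -y of the base's centre; carton's long side along the base's x; filled first, while its ends are still free for fingers.
- place_cross (a point): Centre of the empty outline across the ends of the other two, on the base's top: 31.5 mm to +x of the base's centre; carton's long side along the base's y.
- carton_set_center (a point): Carton already standing loose in its outline. All three cartons are alike: cardboard with a blue band, 60 (own x, the long side) by 29 (own y) by 44 mm high (z), about 90 g. This point: its centre, 22 mm above its underside.
- carton_1_center (a point): Loose carton standing on the bench, same as the others. This point: its centre, 22 mm above its underside; x along its 60 mm side, z up.
- carton_2_center (a point): Loose carton standing on the bench, same as the others; either loose carton may go in either place. This point: its centre, 22 mm above its underside; x along its 60 mm side, z up.
- cover_grip (a point): Centre of the black bar (84 long x 14 wide x 16 high) on posts atop the blue cover, a shallow tray standing upside down on the bench: 112 (own x, along the bar) by 82 mm outside, 106 by 76 inside, plate top 18 mm above the rim, 180 to 350 g. This point is over the cover's centre, 44 mm above its lower rim, 26 above the plate. Over the cartons its x lies along the base's x, either way round.
- rack: Steel rack with five reagent bottles, fixed to the bench between the cover and the base: 340 (own x) by 70 mm (own y), 130 mm high to the bottle caps. Origin: centre of its underside.
- squirt: Loose white bottle with red cap, 60 mm across, 130 mm high; origin: centre of its underside. Not to be moved.
- beaker: Loose glass beaker with pens, 72 mm across, 85 mm high (pens to 155 mm, leaning 45 mm out); origin: centre of its underside. Not to be moved.
- dish: Loose white dish, 72 mm across, 35 mm high; origin: centre of its underside. Not to be moved.
Mind the look-alikes: they are no part of the job. What is shaped like the part that bears carton_1_center but green is not meant.

How it is judged:
On the way, in this order (a step that is already met when the one before it is completed fails the run):
1. a loose carton stands in the outline alongside the first and is let go (((horizontal distance between carton_1_center and place_side below 0.01 m and angle between the x axis of carton_1_center and the x axis of base, either way round below 0.14 rad and z of carton_1_center in the frame of base between 0.04 and 0.048 m and angle between carton_1_center's own z axis and vertical below 0.08 rad and contact force between the fingers and carton_1 below 0.1 N and linear speed of carton_1 below 0.03 m/s) or (horizontal distance between carton_2_center and place_side below 0.01 m and angle between the x axis of carton_2_center and the x axis of base, either way round below 0.14 rad and z of carton_2_center in the frame of base between 0.04 and 0.048 m and angle between carton_2_center's own z axis and vertical below 0.08 rad and contact force between the fingers and carton_2 below 0.1 N and linear speed of carton_2 below 0.03 m/s))), for 0.1 s.
2. the other stands across the ends and is let go: the layer is complete (((horizontal distance between carton_1_center and place_side below 0.01 m and angle between the x axis of carton_1_center and the x axis of base, either way round below 0.14 rad and z of carton_1_center in the frame of base between 0.04 and 0.048 m and angle between each of carton_1_center, carton_2_center's own z axis and vertical below 0.08 rad and horizontal distance between carton_2_center and place_cross below 0.01 m and angle between the x axis of carton_2_center and the y axis of base, either way round below 0.14 rad and z of carton_2_center in the frame of base between 0.04 and 0.048 m) or (horizontal distance between carton_2_center and place_side below 0.01 m and angle between the x axis of carton_2_center and the x axis of base, either way round below 0.14 rad and z of carton_2_center in the frame of base between 0.04 and 0.048 m and angle between each of carton_2_center, carton_1_center's own z axis and vertical below 0.08 rad and horizontal distance between carton_1_center and place_cross below 0.01 m and angle between the x axis of carton_1_center and the y axis of base, either way round below 0.14 rad and z of carton_1_center in the frame of base between 0.04 and 0.048 m)) and contact force between the fingers and carton_1 below 0.1 N and linear speed of each of carton_1, carton_2 below 0.03 m/s and contact force between the fingers and carton_2 below 0.1 N and horizontal distance between carton_set_center and place_set below 0.01 m and angle between the x axis of carton_set_center and the x axis of base, either way round below 0.14 rad and z of carton_set_center in the frame of base between 0.04 and 0.048 m and angle between carton_set_center's own z axis and vertical below 0.08 rad), for 0.1 s.
3. the cover passes over the bottle rack (y of cover_grip in the frame of rack between -0.05 and 0.05 m and x of cover_grip in the frame of rack between -0.2 and 0.2 m and height (world z) of cover_grip above 0.16 m), for 0.02 s.
At the end, for the whole second after the job is handed in: Cartons upright on the base, within 10 mm and 8 deg of their outlines. Cover held still by the fingers, centre within 8 mm of the base's, long side within 5.7 deg of the base's x, level within 4 deg, rim 3 to 21 mm above the cartons (bar centre 113 to 131 mm above the bench), touching no carton (((horizontal distance between carton_1_center and place_side below 0.01 m and angle between the x axis of carton_1_center and the x axis of base, either way round below 0.14 rad and z of carton_1_center in the frame of base between 0.04 and 0.048 m and angle between each of carton_1_center, carton_2_center's own z axis and vertical below 0.08 rad and horizontal distance between carton_2_center and place_cross below 0.01 m and angle between the x axis of carton_2_center and the y axis of base, either way round below 0.14 rad and z of carton_2_center in the frame of base between 0.04 and 0.048 m) or (horizontal distance between carton_2_center and place_side below 0.01 m and angle between the x axis of carton_2_center and the x axis of base, either way round below 0.14 rad and z of carton_2_center in the frame of base between 0.04 and 0.048 m and angle between each of carton_2_center, carton_1_center's own z axis and vertical below 0.08 rad and horizontal distance between carton_1_center and place_cross below 0.01 m and angle between the x axis of carton_1_center and the y axis of base, either way round below 0.14 rad and z of carton_1_center in the frame of base between 0.04 and 0.048 m)) and horizontal distance between carton_set_center and place_set below 0.01 m and angle between the x axis of carton_set_center and the x axis of base, either way round below 0.14 rad and z of carton_set_center in the frame of base between 0.04 and 0.048 m and angle between carton_set_center's own z axis and vertical below 0.08 rad and horizontal distance between cover_grip and base below 0.008 m and angle between the x axis of cover_grip and the x axis of base, either way round below 0.1 rad and angle between cover_grip's own z axis and vertical below 0.07 rad and z of cover_grip in the frame of base between 0.113 and 0.131 m and contact force between the fingers and cover above 1 N and linear speed of cover below 0.02 m/s and angular speed of cover below 0.2 rad/s and contact force between cover and carton_1 below 0.05 N and contact force between cover and carton_2 below 0.05 N and contact force between cover and carton_set below 0.05 N); the arm keeps its last pose, push and grip.
It fails at once if the rack is touched (contact force between rack and anything else above 0.5 N).
It fails at once if the cover touches a carton (contact force between cover and carton_1 above 0.5 N or contact force between cover and carton_2 above 0.5 N or contact force between cover and carton_set above 0.5 N).
It fails at once if the white bottle is moved or tipped (distance of squirt from where it was at the start of the episode above 0.02 m or angle between squirt's own z axis and vertical above 0.3 rad).
It fails at once if the glass beaker of pens is moved or tipped (distance of beaker from where it was at the start of the episode above 0.02 m or angle between beaker's own z axis and vertical above 0.3 rad).
It fails at once if the white dish is moved or tipped (distance of dish from where it was at the start of the episode above 0.02 m or angle between dish's own z axis and vertical above 0.3 rad).
It also fails if it takes over 67 s, if anything falls off the work surface, if the arm or the gripper's body presses on something with over 40 N, if the wrist force passes 120 N, or if a joint passes its speed limit or range.

## Working session

There is one attempt and no reset: what is moved stays moved. The work goes in short steps, Python scripts to look and compute and a tool call to move; the robot and the scene stay as the last step left them, time stands still between calls to the robot, and variables do not carry over. Pictures are saved under pics/ and viewed, at most 10 in all, crops included, and the job is handed in when it is done.

Besides the shell and the picture viewer there is one more tool, called after ">>>" as a command line: name --argument value ..., lists and objects as JSON in quotes. servo_tool: Moves the arm, as the interface text tells. Its arguments: {"type":"object","properties":{"delta_pos":{"type":"array","items":{"type":"array","items":{"type":"number"}}},"dr":{"type":"array","items":{"type":"array","items":{"type":"number"}}},"grip":{"type":"array","items":{"type":"number"}},"newtons":{"type":"number"}},"required":["delta_pos","dr","grip"]}

```bash
mkdir -p pics
cat > h.py <<'E'
import numpy as np, cv2
from workcell import r, cams, ticket
from scipy.spatial.transform import Rotation as R
def grab(n,tag):
    f=cams.grab_frame(n); cv2.imwrite(f'pics/{tag}.png',f['color'][:,:,::-1]); np.savez(f'pics/{tag}.npz',**f); return f
def ray(f,uv,z):
    uv=np.atleast_2d(np.array(uv,float)); d=np.c_[uv,np.ones(len(uv))]@np.linalg.inv(f['mtx']).T@f['pose'][:3,:3].T
    o=f['pose'][:3,3]; return o+d*((z-o[2])/d[:,2])[:,None]
def proj(f,P):
    P=np.atleast_2d(P); c=(P-f['pose'][:3,3])@f['pose'][:3,:3]; p=c@f['mtx'].T; return p[:,:2]/p[:,2:]
E
python3 - <<'E'
from h import *
a=grab('top','top0');b=grab('scene','scene0')
print(a['pose'].round(3),b['pose'].round(3),a['mtx'])
o=r.get_obs();print(o)
E
```

```text
[[-0.019 -0.989  0.146  0.455]
 [-1.     0.02   0.012 -0.005]
 [-0.014 -0.146 -0.989  0.983]
 [ 0.     0.     0.     1.   ]] [[ 0.162  0.804 -0.572  1.159]
 [ 0.987 -0.142  0.081 -0.067]
 [-0.016 -0.577 -0.816  0.905]
 [ 0.     0.     0.     1.   ]] [[414.56058098   0.         276.10722286]
 [  0.         414.56058098 215.28276168]
 [  0.           0.           1.        ]]
{'clock': 0.1, 'joint_pos': array([-1.25821996,  0.68988668, -0.19451954,  1.56621292,  0.15730888,
        0.90252338, -0.21510925]), 'dq': array([-1.25945217e-03, -8.98347614e-04, -1.41356458e-03, -1.84943405e-03,
       -6.95867384e-05,  2.23098255e-03, -4.90751735e-04]), 'joint_efforts': array([-3.17346057e-03, -5.40603983e+01, -1.27104476e+00, -1.58986723e+01,
        9.48076369e-03,  4.45560057e-03,  2.12657267e-05]), 'eef_pos': array([0.17187591, 0.60030648, 0.23057985]), 'orientation': array([-4.88102515e-05,  1.38903136e-01,  9.90305633e-01, -8.17880816e-04]), 'force': array([-0.17840397, -0.02873022,  0.19976748]), 'moment': array([ 0.00960228, -0.02204663, -0.02775005]), 'grip_force': 0.0, 'grip_width': 0.99774348444608}
```

View pics/top0.png

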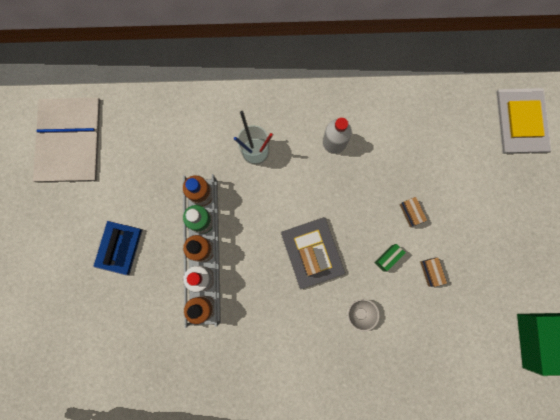

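View pics/scene0.png

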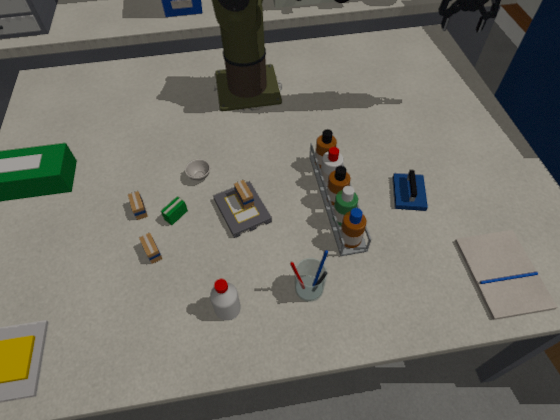

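Top view: the candidates are the cartons at (415,212) and (436,272), which are brown cardboard with a band, and the green one at (391,257), which is the decoy. The base is at (314,253), with the standing carton at (310,262). The cover is at (118,248), the rack at (200,250), the beaker at (255,145), the squirt bottle at (338,135) and the dish at (365,315). One enlarged crop should confirm this.

Run:
```python
import cv2
a=cv2.imread('pics/top0.png'); cv2.imwrite('pics/crop0.png',cv2.resize(a[190:325,275:455],(800,600),interpolation=cv2.INTER_CUBIC))
```

```text
(no output)
```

View pics/crop0.png

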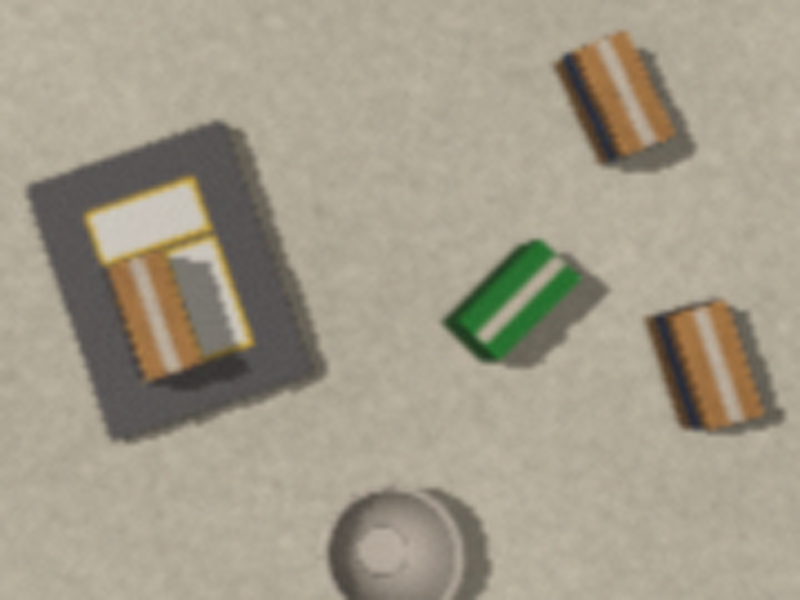

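The crop confirms it. The brown cartons are at crop (617,97) and (707,365), and the green decoy is at (510,300). The base's cross outline is at its upper end, so base +x points up the image and slightly left. The side place is to the right of the standing carton.

```bash
cat > m.py <<'E'
from h import *
def load(t): return dict(np.load(f'pics/{t}.npz'))
def hsv(f): return cv2.cvtColor(f['color'],cv2.COLOR_RGB2HSV_FULL)
def blobs(f,mask,zs,roi,amin=30,close=3,show=True):
    x0,y0,x1,y1=roi; m=np.zeros_like(mask,np.uint8); m[y0:y1,x0:x1]=mask[y0:y1,x0:x1]*255
    m=cv2.morphologyEx(m,cv2.MORPH_CLOSE,np.ones((close,close)))
    out=[]
    for c in cv2.findContours(m,cv2.RETR_EXTERNAL,cv2.CHAIN_APPROX_NONE)[0]:
        if cv2.contourArea(c)<amin: continue
        p=ray(f,c[:,0,:],zs)[:,:2]*1000
        (cx,cy),(w,h),an=cv2.minAreaRect(p.astype(np.float32))
        an=an if w>=h else an+90
        an=(an+90)%180-90
        print('px',c[:,0].mean(0).round(1),'c',round(cx,1),round(cy,1),'size',round(max(w,h),1),round(min(w,h),1),'long ang',round(an,1))
E
python3 - <<'E'
from m import *
for t in ['top0','scene0']:
    f=load(t);H=hsv(f);h,s,v=[H[...,i].astype(int) for i in range(3)]
    brown=(h>10)&(h<32)&(s>85)&(v>110); yellow=(h>32)&(h<45)&(s>120)&(v>120); blue=(h>145)&(h<175)&(s>130)
    top=t=='top0'
    print(t)
    print('loose'); blobs(f,brown,.044,(395,190,460,300) if top else (120,180,170,265),close=7)
    print('set'); blobs(f,brown,.066,(280,215,350,295) if top else (210,170,275,240),close=7)
    print('yellow'); blobs(f,yellow|((v>170)&(s<60))|brown,.022,(285,220,345,285) if top else (215,170,270,230),close=7)
    grey=(s<45)&(v<105)
    print('basegrey'); blobs(f,grey,.022,(270,210,355,295) if top else (205,180,275,240),amin=500,close=5)
    print('cover');blobs(f,blue,.018,(85,210,150,285) if top else (380,165,440,220),amin=200,close=21)
    print('bar');blobs(f,v<40,.052,(85,210,150,285) if top else (380,165,440,220),amin=30)
f=load('top0')
c=np.array([(220,122),(30,187),(115,440),(325,373)])/4.444+[275,190]
print('base corners',(ray(f,c,.022)[:,:2]*1000).round(1).tolist())
for nm,uv,z in [('rack up caps',[(192,186),(197,311)],.13),('rackbot',[(184,178),(217,178),(218,325),(184,326)],.0),('dish',[(365,315)],.035),('bottle',[(340,125)],.13),('beaker',[(255,145)],.05),('pen',[(243,112)],.155)]:
    print(nm,(ray(f,uv,z)[:,:2]*1000).round().tolist())
E
```

```text
top0
loose
px [434.4 273.1] c 458.2 -342.4 size 60.2 42.0 long ang 14.4
px [412.8 210.2] c 596.8 -306.2 size 59.8 42.6 long ang 21.9
set
px [312.9 251.2] c 507.8 -72.7 size 89.3 60.0 long ang 18.6
yellow
px [335.8 282.1] c 442.9 -124.5 size 43.6 13.5 long ang 89.0
px [288.  269.2] c 476.8 -23.5 size 77.6 22.9 long ang -1.2
px [314.8 253.3] c 509.6 -76.2 size 95.1 62.9 long ang 18.6
px [340.2 234.8] c 543.0 -135.2 size 81.4 30.3 long ang -2.4
px [295.8 222.3] c 575.8 -43.4 size 58.4 18.8 long ang 88.8
basegrey
px [313.7 252.8] c 508.7 -79.9 size 140.2 115.1 long ang 17.4
cover
px [117.2 247.5] c 530.1 378.7 size 108.2 83.7 long ang -14.8
bar
px [111.9 246.7] c 529.5 376.9 size 80.0 19.5 long ang -13.8
scene0
loose
px [148.1 243.6] c 597.9 -311.3 size 59.0 28.1 long ang 21.8
px [134.9 200.7] c 458.3 -348.3 size 58.8 27.9 long ang 14.4
set
px [243.  189.3] c 487.7 -64.3 size 58.6 28.0 long ang 17.5
yellow
px [243.  189.3] c 452.5 -64.2 size 61.7 29.4 long ang 17.5
basegrey
px [241.2 207.6] c 515.4 -80.2 size 153.2 122.5 long ang 17.7
cover
px [409.3 191.8] c 535.3 379.7 size 120.2 82.3 long ang -14.8
bar
px [412.3 183.7] c 535.0 378.1 size 86.1 16.9 long ang -14.7
base corners [[590.0, -106.9], [557.6, -6.3], [426.3, -47.2], [458.3, -156.2]]
rack up caps [[647.0, 181.0], [390.0, 168.0]]
rackbot [[697.0, 229.0], [695.0, 148.0], [347.0, 145.0], [346.0, 224.0]]
dish [[367.0, -188.0]]
bottle [[774.0, -136.0]]
beaker [[760.0, 52.0]]
pen [[798.0, 70.0]]
```

```bash
cat > go.py <<'E'
from h import *
def plan(*wps):
    """wps: (x,y,z mm, yaw deg of tool y). Print turn, then shift in tool axes after the turn."""
    o=r.get_obs(); p=o['eef_pos']*1000; q=o['orientation']; M=R.from_quat([*q[1:],q[0]])
    print('t',round(o['clock'],2),'tcp',p.round(1),'yaw',round(np.degrees(np.arctan2(*M.as_matrix()[[1,0],1])),1),'q',o['joint_pos'].round(2),'grip',round(o['grip_width'],3),round(float(o['grip_force']),1),'F',o['force'].round(1))
    for x,y,z,a in wps:
        T=R.from_matrix(np.array([[np.cos(b),np.sin(b),0] for b in (np.radians(a+90),np.radians(a))]+[[0,0,-1]]).T)
        print((x,y,z,a),'turn',np.degrees((M.inv()*T).as_rotvec()).round(1),'shift',(T.as_matrix().T@(np.array([x,y,z])-p)).round(1))
        M=T;p=np.array([x,y,z])
E
python3 - <<'E'
from go import *
from m import load
f=load('top0')
c=np.array([(85,212),(252,348),(193,177)])/4.444+[275,190]
c=ray(f,c,.022)[:,:2]*1000;print('outl',c.round(1),'centre',c[:2].mean(0))
plan((420,380,235,14.4),(470,0,235,14.4),(458,-348,130,14.4))
E
```

```text
outl [[ 543.9  -34.8]
 [ 471.8 -119.2]
 [ 561.2  -91.7]] centre [507.86451134 -76.96224639]
t 0.1 tcp [171.9 600.3 230.6] yaw 74.0 q [-1.26  0.69 -0.19  1.57  0.16  0.9  -0.22] grip 0.998 0.0 F [-0.2 -0.   0.2]
(420, 380, 235, 14.4) turn [-0.1  0.1 59.6] shift [-275.1  185.5   -4.4]
(470, 0, 235, 14.4) turn [0. 0. 0.] shift [-380.5  -46.1    0. ]
(458, -348, 130, 14.4) turn [0. 0. 0.] shift [-334.1  -98.2  105. ]
```

>>> servo_tool --delta_pos '[[0,0,0],[0,0,0],[0,0,0],[0,0,0],[0,0,0],[0,0,0],[0,0,0],[0,0,0],[0,0,0],[-30,20,0],[-30,20,0],[-30,20,0]]' --dr '[[0,0,6.6],[0,0,6.6],[0,0,6.6],[0,0,6.6],[0,0,6.6],[0,0,6.6],[0,0,6.6],[0,0,6.6],[0,0,6.6],[0,0,0],[0,0,0],[0,0,0]]' --grip '[1,1,1,1,1,1,1,1,1,1,1,1]' --newtons 40

```text
clock: 1.1
eef_pos: [0.2528, 0.5281, 0.2308]
orientation: [0.0, 0.61, 0.792, -0.0]
force: [1.5, -0.7, -0.6]
grip_width: 1.0
grip_force: 0.0
```

>>> servo_tool --delta_pos '[[-30,20,0],[-30,20,0],[-30,20,0],[-30,20,0],[-30,20,0],[-30,20,0],[-35,-4,0],[-35,-4,0],[-35,-4,0],[-35,-4,0],[-35,-4,0],[-35,-4,0]]' --dr '[[0,0,0],[0,0,0],[0,0,0],[0,0,0],[0,0,0],[0,0,0],[0,0,0],[0,0,0],[0,0,0],[0,0,0],[0,0,0],[0,0,0]]' --grip '[1,1,1,1,1,1,1,1,1,1,1,1]'

```text
clock: 2.1
eef_pos: [0.4438, 0.1741, 0.2311]
orientation: [-0.0, 0.611, 0.791, -0.0]
force: [0.4, -1.6, 0.1]
grip_width: 0.999
grip_force: 0.0
```

Run:
```python
from go import *
plan((458,-348,235,14.4),(458,-348,90,14.4))
```

```text
t 2.1 tcp [443.8 174.1 231.1] yaw 14.6 q [-0.49  0.5   0.03  2.01 -0.02  0.64 -0.19] grip 0.999 0.0 F [ 0.4 -1.6  0.1]
(458, -348, 235, 14.4) turn [-0.   0.   0.2] shift [-509.2 -116.1   -3.9]
(458, -348, 90, 14.4) turn [0. 0. 0.] shift [  0.   0. 145.]
```

>>> servo_tool --delta_pos '[[-36,-8,0],[-36,-8,0],[-36,-8,0],[-36,-8,0],[-36,-8,0],[-36,-8,0],[-36,-8,0],[-36,-8,0],[-36,-8,0],[-36,-8,0],[-36,-8,0],[-36,-8,0]]' --dr '[[0,0,0],[0,0,0],[0,0,0],[0,0,0],[0,0,0],[0,0,0],[0,0,0],[0,0,0],[0,0,0],[0,0,0],[0,0,0],[0,0,0]]' --grip '[1,1,1,1,1,1,1,1,1,1,1,1]'

```text
clock: 3.1
eef_pos: [0.4598, -0.2681, 0.231]
orientation: [-0.0, 0.611, 0.791, 0.0]
force: [1.1, 0.2, -0.8]
grip_width: 1.003
grip_force: 0.0
```

>>> servo_tool --delta_pos '[[-36,-8,0],[-36,-8,0],[0,0,35],[0,0,35],[0,0,35],[0,0,20],[0,0,0],[0,0,0]]' --dr '[[0,0,0],[0,0,0],[0,0,0],[0,0,0],[0,0,0],[0,0,0],[0,0,0],[0,0,0]]' --grip '[1,1,1,1,1,1,1,1]'

```text
clock: 3.77
eef_pos: [0.4624, -0.3396, 0.1055]
orientation: [-0.001, 0.611, 0.791, -0.0]
force: [0.6, -0.3, 0.7]
grip_width: 1.001
grip_force: 0.0
```

Run:
```python
from go import *
plan((458,-348,70,14.4),(458,-348,7,14.4))
```

```text
t 3.77 tcp [ 462.4 -339.6  105.5] yaw 14.6 q [ 0.57  0.8  -0.03  1.83  0.05  0.52  0.76] grip 1.001 0.0 F [ 0.6 -0.3  0.7]
(458, -348, 70, 14.4) turn [-0.1 -0.1  0.2] shift [-7.  -6.3 35.5]
(458, -348, 7, 14.4) turn [0. 0. 0.] shift [ 0.  0. 63.]
```

>>> servo_tool --delta_pos '[[-7,-6.3,0],[0,0,0],[0,0,30],[0,0,30],[0,0,25],[0,0,13.5],[0,0,0],[0,0,0],[0,0,0],[0,0,0],[0,0,0],[0,0,0]]' --dr '[[0,0,0],[0,0,0],[0,0,0],[0,0,0],[0,0,0],[0,0,0],[0,0,0],[0,0,0],[0,0,0],[0,0,0],[0,0,0],[0,0,0]]' --grip '[1,1,1,1,1,1,1,0.5,0.5,0.5,0.5,0.5]' --newtons 40

```text
clock: 4.77
eef_pos: [0.4599, -0.3496, 0.0097]
orientation: [0.002, 0.611, 0.791, 0.0]
force: [-0.3, -0.5, 7.0]
grip_width: 0.696
grip_force: 44.5
```

Run:
```python
from go import *
plan((458,-348,140,17.5))
```

```text
t 4.77 tcp [ 459.9 -349.6    9.7] yaw 14.6 q [ 0.58  0.96 -0.02  1.85  0.06  0.33  0.77] grip 0.696 44.5 F [-0.3 -0.5  7. ]
(458, -348, 140, 17.5) turn [ 0.1  0.2 -2.9] shift [   2.1   -1.3 -130.3]
```

>>> servo_tool --delta_pos '[[0,0,-20],[0,0,-30],[0,0,-40],[0,0,-40],[0,0,0],[0,0,0]]' --dr '[[0,0,0],[0,0,0],[0,0,-1.5],[0,0,-1.4],[0,0,0],[0,0,0]]' --grip '[0.5,0.5,0.5,0.5,0.5,0.5]'

```text
clock: 5.27
eef_pos: [0.4604, -0.3497, 0.141]
orientation: [0.003, 0.591, 0.806, 0.0]
force: [-0.7, -0.2, -1.3]
grip_width: 0.696
grip_force: 43.7
```

Run:
```python
from go import *
plan((497.6,-96,140,17.5))
```

```text
t 5.27 tcp [ 460.4 -349.7  141. ] yaw 17.5 q [ 0.6   0.74 -0.05  1.8   0.07  0.59  0.81] grip 0.696 43.7 F [-0.7 -0.2 -1.3]
(497.6, -96, 140, 17.5) turn [0.2 0.3 0. ] shift [230.8 111.8   1. ]
```

>>> servo_tool --delta_pos '[[20,10,0],[28,13.5,0],[30,14.5,0],[30,14.5,0],[30,14.5,0],[30,14.5,0],[30,14.5,0],[20,10,0],[12,6,0],[0,0,0],[0,0,0],[0,0,0]]' --dr '[[0.2,0.3,0],[0,0,0],[0,0,0],[0,0,0],[0,0,0],[0,0,0],[0,0,0],[0,0,0],[0,0,0],[0,0,0],[0,0,0],[0,0,0]]' --grip '[0.5,0.5,0.5,0.5,0.5,0.5,0.5,0.5,0.5,0.5,0.5,0.5]'

```text
clock: 6.27
eef_pos: [0.4955, -0.0969, 0.138]
orientation: [-0.003, 0.592, 0.806, -0.001]
force: [0.0, -0.4, -0.2]
grip_width: 0.696
grip_force: 43.6
```

Run:
```python
from go import *
plan((497.6,-96,60,17.5),(497.6,-96,31,17.5))
f=grab('scene','s1')
a=f['color'][130:280,150:350,::-1]
cv2.imwrite('pics/s1c.png',cv2.resize(a,(800,600),interpolation=cv2.INTER_CUBIC))
```

```text
t 6.27 tcp [495.5 -96.9 138. ] yaw 17.4 q [ 0.1   0.69  0.01  2.01 -0.02  0.45  0.43] grip 0.696 43.6 F [ 0.  -0.4 -0.2]
(497.6, -96, 60, 17.5) turn [-0.3 -0.3 -0.1] shift [ 0.2  2.3 78. ]
(497.6, -96, 31, 17.5) turn [0. 0. 0.] shift [ 0.  0. 29.]
```

View pics/s1c.png

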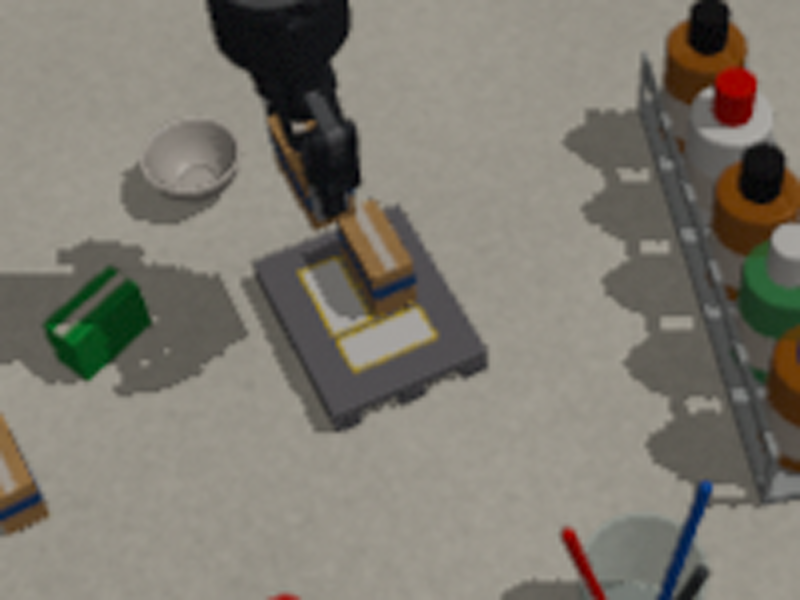

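The carton hangs by its ends at crop (300,170), level. The side outline, with its corner at crop (300,270), is still empty below it. The standing carton is at crop (378,250).

Run:
```python
from m import *
f=load('s1')
c=ray(f,np.array([(357,372),(437,337),(300,270)])/4+[150,130],.022)[:,:2]*1000
print(c.round(1)); print('centre',((c[1]+c[2])/2).round(1)); d=c[0]-c[2];print(np.degrees(np.arctan2(d[1],d[0])),np.hypot(*d)); d=c[1]-c[0];print(np.degrees(np.arctan2(d[1],d[0]))-90,np.hypot(*d))
```

```text
[[ 561.1  -86.3]
 [ 542.9  -31.8]
 [ 472.5 -115.2]]
centre [507.7 -73.5]
18.094187849374382 93.25637698004759
18.511348640072583 57.42625522564342
```

>>> servo_tool --delta_pos '[[0,2,20],[0,0,25],[0,0,25],[0,0,10],[0,0,0],[0,0,0]]' --dr '[[-0.3,-0.3,0],[0,0,0],[0,0,0],[0,0,0],[0,0,0],[0,0,0]]' --grip '[0.5,0.5,0.5,0.5,0.5,0.5]'

```text
clock: 6.82
eef_pos: [0.4978, -0.0957, 0.0585]
orientation: [0.0, 0.592, 0.806, 0.0]
force: [-0.1, 0.2, 0.1]
grip_width: 0.695
grip_force: 43.6
```

Run:
```python
from go import *
plan((497.6,-96,31,17.5))
```

```text
t 6.82 tcp [497.8 -95.7  58.5] yaw 17.4 q [ 0.1   0.83  0.01  2.05 -0.02  0.26  0.42] grip 0.695 43.6 F [-0.1  0.2  0.1]
(497.6, -96, 31, 17.5) turn [ 0.   0.  -0.1] shift [-0.2 -0.3 27.5]
```

>>> servo_tool --delta_pos '[[0,0,12],[0,0,10],[0,0,4],[0,0,0],[0,0,0],[0,0,0]]' --dr '[[0,0,0],[0,0,0],[0,0,0],[0,0,0],[0,0,0],[0,0,0]]' --grip '[0.5,0.5,0.5,0.5,0.5,0.5]'

```text
clock: 7.32
eef_pos: [0.4985, -0.0948, 0.033]
orientation: [0.001, 0.591, 0.807, 0.001]
force: [-0.4, -0.7, 0.3]
grip_width: 0.7
grip_force: 43.6
```

>>> servo_tool --delta_pos '[[0,0,1.5],[0,0,0],[0,0,0],[0,0,0],[0,0,0],[0,0,-15],[0,0,-30],[0,0,-40],[0,0,-40],[0,0,-30],[0,0,0],[0,0,0]]' --dr '[[0,0,0],[0,0,0],[0,0,0],[0,0,0],[0,0,0],[0,0,0],[0,0,0],[0,0,0],[0,0,0],[0,0,0],[0,0,0],[0,0,0]]' --grip '[0.5,0.5,0.8,1,1,1,1,1,1,1,1,1]'

```text
clock: 8.32
eef_pos: [0.4991, -0.0949, 0.1878]
orientation: [0.002, 0.591, 0.807, 0.002]
force: [-0.3, 0.0, -0.4]
grip_width: 1.001
grip_force: 0.0
```

Run:
```python
from go import *
plan((597.5,-311,185,21.9),(597.5,-311,100,21.9))
```

```text
t 8.32 tcp [499.1 -94.9 187.8] yaw 17.5 q [ 0.09  0.6   0.02  1.97 -0.02  0.56  0.43] grip 1.001 0.0 F [-0.3  0.  -0.4]
(597.5, -311, 185, 21.9) turn [ 0.3  0.1 -4.4] shift [-237.2   10.7    2.8]
(597.5, -311, 100, 21.9) turn [0. 0. 0.] shift [ 0.  0. 85.]
```

Move to carton C, then look back at the placed one.

>>> servo_tool --delta_pos '[[0,0,0],[-30,1.3,0],[-30,1.3,0],[-30,1.3,0],[-30,1.3,0],[-30,1.3,0],[-30,1.3,0],[-30,1.3,0],[-20,1,0],[-8,1,0],[0,0,0],[0,0,0]]' --dr '[[0.3,0.1,-4.4],[0,0,0],[0,0,0],[0,0,0],[0,0,0],[0,0,0],[0,0,0],[0,0,0],[0,0,0],[0,0,0],[0,0,0],[0,0,0]]' --grip '[1,1,1,1,1,1,1,1,1,1,1,1]'

```text
clock: 9.32
eef_pos: [0.5963, -0.3097, 0.184]
orientation: [-0.004, 0.559, 0.829, -0.001]
force: [0.1, 0.7, 0.0]
grip_width: 0.998
grip_force: 0.0
```

Run:
```python
from go import *
from m import *
plan((597.5,-311,90,21.9),(597.5,-311,8,21.9))
f=grab('scene','s2');g=grab('top','t2')
for f,roi in ((f,(200,160,275,240)),(g,(280,215,350,295))):
    H=hsv(f);h,s,v=[H[...,i].astype(int) for i in range(3)]
    blobs(f,(h>10)&(h<32)&(s>85)&(v>110),.066,roi,close=3)
A=cv2.resize(f['color'][205:300,275:355,::-1],(400,475),interpolation=cv2.INTER_CUBIC)
B=cv2.resize(load('s2')['color'][150:245,200:280,::-1],(400,475),interpolation=cv2.INTER_CUBIC)
cv2.imwrite('pics/c2.png',np.hstack([A,B]))
```

```text
t 9.32 tcp [ 596.3 -309.7  184. ] yaw 22.0 q [ 0.43  0.81 -0.03  1.45  0.03  0.89  0.77] grip 0.998 0.0 F [0.1 0.7 0. ]
(597.5, -311, 90, 21.9) turn [-0.3 -0.3  0.1] shift [-1.6  0.7 94. ]
(597.5, -311, 8, 21.9) turn [0. 0. 0.] shift [ 0.  0. 82.]
px [238.1 192.4] c 493.5 -78.2 size 60.1 58.8 long ang 18.7
px [312.3 251.2] c 508.2 -73.9 size 89.3 61.6 long ang 19.4
```

View pics/c2.png

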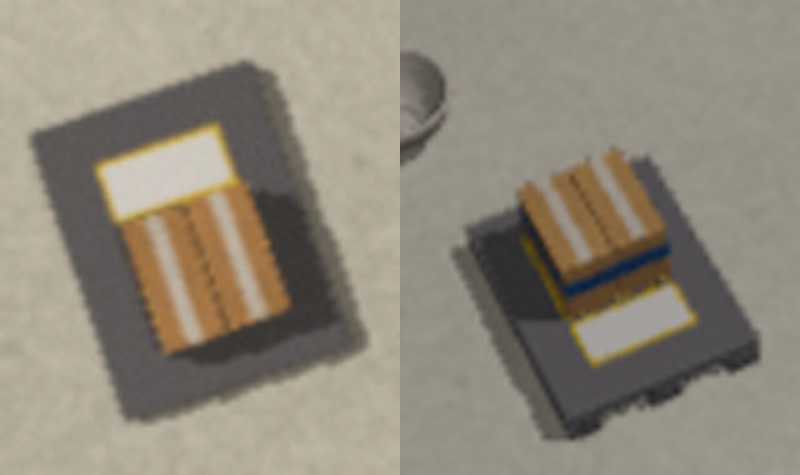

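Both cartons stand upright side by side, at (200,265) in the left panel, and the cross outline at (165,172) is free. Next is the second carton.

>>> servo_tool --delta_pos '[[-1.6,0.7,25],[0,0,35],[0,0,35],[0,0,0],[0,0,0]]' --dr '[[-0.3,-0.3,0],[0,0,0],[0,0,0],[0,0,0],[0,0,0]]' --grip '[1,1,1,1,1]'

```text
clock: 9.83
eef_pos: [0.5971, -0.3105, 0.0893]
orientation: [-0.001, 0.559, 0.829, -0.0]
force: [0.8, -0.2, 0.2]
grip_width: 1.0
grip_force: 0.0
```

Run:
```python
from go import *
plan((597.7,-311.2,8,21.9))
```

```text
t 9.83 tcp [ 597.1 -310.5   89.3] yaw 22.0 q [ 0.43  0.92 -0.03  1.52  0.04  0.7   0.76] grip 1.0 0.0 F [ 0.8 -0.2  0.2]
(597.7, -311.2, 8, 21.9) turn [-0.1 -0.   0.1] shift [-0.9  0.3 81.3]
```

>>> servo_tool --delta_pos '[[-0.9,0.3,20],[0,0,25],[0,0,22],[0,0,12],[0,0,0],[0,0,0],[0,0,0],[0,0,0],[0,0,0],[0,0,0],[0,0,0]]' --dr '[[0,0,0],[0,0,0],[0,0,0],[0,0,0],[0,0,0],[0,0,0],[0,0,0],[0,0,0],[0,0,0],[0,0,0],[0,0,0]]' --grip '[1,1,1,1,1,1,0.5,0.5,0.5,0.5,0.5]'

```text
clock: 10.75
eef_pos: [0.6007, -0.3145, 0.0137]
orientation: [0.004, 0.56, 0.829, 0.0]
force: [-0.9, 0.3, 6.1]
grip_width: 0.695
grip_force: 44.5
```

>>> servo_tool --delta_pos '[[0,0,-20],[0,0,-30],[0,0,-40],[0,0,-40],[0,0,0],[0,0,0],[0,0,0],[0,0,0],[0,0,0],[0,0,0]]' --dr '[[0,0,0],[0,0,0],[0,0,0],[0,0,-7.1],[0,0,-7.1],[0,0,-7.1],[0,0,-7.1],[0,0,-7.1],[0,0,0],[0,0,0]]' --grip '[0.5,0.5,0.5,0.5,0.5,0.5,0.5,0.5,0.5,0.5]'

```text
clock: 11.58
eef_pos: [0.5988, -0.3136, 0.142]
orientation: [0.002, 0.282, 0.959, -0.001]
force: [0.5, -0.1, -0.2]
grip_width: 0.69
grip_force: 43.6
```

Run:
```python
from go import *
plan((539.6,-63.3,150,107.8))
```

```text
t 11.58 tcp [ 598.8 -313.6  142. ] yaw 57.2 q [ 0.52  0.86 -0.2   1.48  0.21  0.82  1.24] grip 0.69 43.6 F [ 0.5 -0.1 -0.2]
(539.6, -63.3, 150, 107.8) turn [ -0.1   0.2 -50.6] shift [-20.1 256.5  -8. ]
```

>>> servo_tool --delta_pos '[[0,0,-10],[0,0,0],[0,0,0],[0,0,0],[0,0,0],[0,0,0],[0,0,0],[0,0,0],[0,20,0],[0,30,0],[0,30,0],[0,30,0]]' --dr '[[0,0,-7],[0,0,-7],[0,0,-7],[0,0,-7],[0,0,-7],[0,0,-7],[0,0,-7],[0,0,-1.6],[0,0,0],[0,0,0],[0,0,0],[0,0,0]]' --grip '[0.5,0.5,0.5,0.5,0.5,0.5,0.5,0.5,0.5,0.5,0.5,0.5]'

```text
clock: 12.58
eef_pos: [0.5643, -0.2079, 0.1512]
orientation: [0.001, -0.154, 0.988, -0.001]
force: [0.1, 0.7, -0.9]
grip_width: 0.698
grip_force: 43.6
```

>>> servo_tool --delta_pos '[[-4,30,0],[-4,30,0],[-4,30,0],[-4,25,0],[-4,15,0],[0,10,0],[0,0,0],[0,0,0]]' --dr '[[0,0,0],[0,0,0],[0,0,0],[0,0,0],[0,0,0],[0,0,0],[0,0,0],[0,0,0]]' --grip '[0.5,0.5,0.5,0.5,0.5,0.5,0.5,0.5]'

```text
clock: 13.25
eef_pos: [0.5406, -0.0702, 0.1509]
orientation: [0.001, -0.156, 0.988, -0.002]
force: [-0.2, -0.6, -1.1]
grip_width: 0.695
grip_force: 43.6
```

Run:
```python
from go import *
plan((543,-62,90,107.8))
```

```text
t 13.25 tcp [540.6 -70.2 150.9] yaw 107.9 q [ 0.27  0.72 -0.39  1.88  0.45  0.62  1.49] grip 0.695 43.6 F [-0.2 -0.6 -1.1]
(543, -62, 90, 107.8) turn [-0.3  0.1  0.1] shift [-4.8  7.1 60.9]
```

>>> servo_tool --delta_pos '[[-5,7,20],[0,0,25],[0,0,13],[0,0,0],[0,0,0]]' --dr '[[-0.3,0.1,0],[0,0,0],[0,0,0],[0,0,0],[0,0,0]]' --grip '[0.5,0.5,0.5,0.5,0.5]'

```text
clock: 13.67
eef_pos: [0.5429, -0.0631, 0.0923]
orientation: [-0.001, -0.155, 0.988, 0.001]
force: [-0.5, -0.4, -0.5]
grip_width: 0.699
grip_force: 43.6
```

Run:
```python
from go import *
plan((543,-62,35.5,107.8))
f=grab('scene','s3')
a=f['color'][150:240,190:310,::-1]
cv2.imwrite('pics/s3c.png',cv2.resize(a,(800,600),interpolation=cv2.INTER_CUBIC))
```

```text
t 13.67 tcp [542.9 -63.1  92.3] yaw 107.8 q [ 0.22  0.81 -0.33  1.91  0.5   0.5   1.43] grip 0.699 43.6 F [-0.5 -0.4 -0.5]
(543, -62, 35.5, 107.8) turn [ 0.1 -0.1  0. ] shift [-0.4  1.1 56.8]
```

View pics/s3c.png

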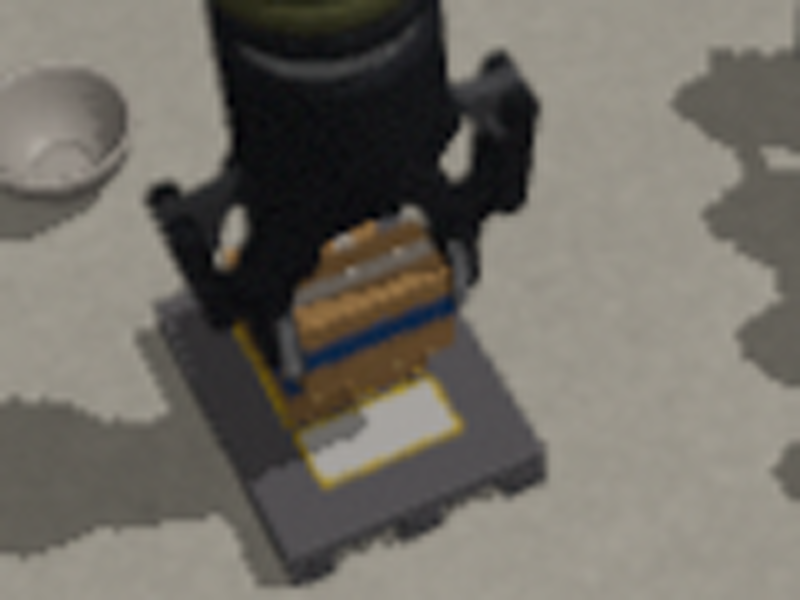

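The carton hangs level over the cross place. Its front face runs from crop (295,308) to (450,262) at the top and from (300,425) to (455,352) at the bottom, above the free outline at (380,430). I'll work out its offset from the target.

Run:
```python
from m import *
f=load('s3'); b=np.array([508.6,-73.8]);a=np.radians(17.8);Rm=np.array([[np.cos(a),np.sin(a)],[-np.sin(a),np.cos(a)]])
def L(p,z): 
    w=ray(f,np.array(p)/6.667+[190,150],z)[:,:2]*1000; print(((w-b)@Rm.T).round(1).tolist())
L([(295,308),(450,262)],.1226); L([(300,425),(455,352)],.0786); L([(330,487),(463,427)],.022)
print((Rm@(np.array([542.9,-63.1])-b)).round(1))
```

```text
[[35.9, -26.0], [42.9, 32.2]]
[[53.4, -36.6], [49.9, 28.1]]
[[46.6, -27.4], [45.2, 30.2]]
[35.9 -0.3]
```

>>> servo_tool --delta_pos '[[0,0.5,10],[0,0,10],[0,0,0],[0,0,0]]' --dr '[[0,0,0],[0,0,0],[0,0,0],[0,0,0]]' --grip '[0.5,0.5,0.5,0.5]'

```text
clock: 14.05
eef_pos: [0.5426, -0.0608, 0.0723]
orientation: [-0.001, -0.157, 0.988, 0.001]
force: [0.5, 0.0, 0.2]
grip_width: 0.694
grip_force: 43.6
```

>>> servo_tool --delta_pos '[[0,-1.5,10],[0,0,12],[0,0,9],[0,0,4],[0,0,0],[0,0,0]]' --dr '[[0,0,0],[0,0,0],[0,0,0],[0,0,0],[0,0,0],[0,0,0]]' --grip '[0.5,0.5,0.5,0.5,0.5,0.5]'

```text
clock: 14.55
eef_pos: [0.5434, -0.062, 0.0376]
orientation: [-0.0, -0.157, 0.988, 0.001]
force: [0.8, -0.1, -0.5]
grip_width: 0.693
grip_force: 43.6
```

>>> servo_tool --delta_pos '[[0,0,2],[0,0,0],[0,0,0],[0,0,0],[0,0,0],[0,0,0],[0,0,-15],[0,0,-30],[0,0,-40],[0,0,-40],[0,0,-30],[0,0,0]]' --dr '[[0,0,0],[0,0,0],[0,0,0],[0,0,0],[0,0,0],[0,0,0],[0,0,0],[0,0,0],[0,0,0],[0,0,0],[0,0,0],[0,0,0]]' --grip '[0.5,0.5,0.8,1,1,1,1,1,1,1,1,1]'

```text
clock: 15.55
eef_pos: [0.5474, -0.062, 0.1968]
orientation: [0.006, -0.156, 0.988, 0.0]
force: [0.8, 0.6, -0.5]
grip_width: 1.003
grip_force: 0.0
```

Run:
```python
from go import *
plan((543,-62,230,75.2),(533,378,230,75.2),(533,378,120,75.2))
```

```text
t 15.55 tcp [547.4 -62.  196.8] yaw 108.0 q [ 0.3   0.66 -0.44  1.83  0.4   0.73  1.52] grip 1.003 0.0 F [ 0.8  0.6 -0.5]
(543, -62, 230, 75.2) turn [ 0.1  0.7 32.8] shift [  4.3  -1.1 -33.2]
(533, 378, 230, 75.2) turn [0. 0. 0.] shift [122.1 422.8   0. ]
(533, 378, 120, 75.2) turn [0. 0. 0.] shift [  0.   0. 110.]
```

>>> servo_tool --delta_pos '[[0,0,-20],[0,0,-15],[0,0,0],[0,0,0],[0,0,0],[5,18,0],[9,32,0],[9,32,0],[9,32,0],[9,32,0],[9,32,0],[9,32,0]]' --dr '[[0.1,0.7,6.5],[0,0,6.5],[0,0,6.6],[0,0,6.6],[0,0,6.6],[0,0,0],[0,0,0],[0,0,0],[0,0,0],[0,0,0],[0,0,0],[0,0,0]]' --grip '[1,1,1,1,1,1,1,1,1,1,1,1]'

```text
clock: 16.55
eef_pos: [0.5397, 0.1571, 0.2248]
orientation: [-0.006, 0.129, 0.992, -0.002]
force: [-0.3, 0.1, -0.8]
grip_width: 1.002
grip_force: 0.0
```

>>> servo_tool --delta_pos '[[9,32,0],[9,32,0],[9,32,0],[9,32,0],[9,32,0],[9,32,0],[4,15,0],[0,0,0],[0,0,0]]' --dr '[[0,0,0],[0,0,0],[0,0,0],[0,0,0],[0,0,0],[0,0,0],[0,0,0],[0,0,0],[0,0,0]]' --grip '[1,1,1,1,1,1,1,1,1]'

```text
clock: 17.3
eef_pos: [0.5361, 0.3713, 0.2238]
orientation: [-0.006, 0.127, 0.992, -0.003]
force: [0.5, -1.2, 0.3]
grip_width: 1.004
grip_force: 0.0
```

Run:
```python
from go import *
from m import *
plan((533,378,120,75.2))
f=grab('scene','s4');g=grab('top','t4')
for f,roi in ((f,(200,160,280,250)),(g,(280,215,350,295))):
    H=hsv(f);h,s,v=[H[...,i].astype(int) for i in range(3)]
    blobs(f,(h>10)&(h<32)&(s>85)&(v>110),.066,roi,close=3)
A=cv2.resize(g['color'][205:300,275:355,::-1],(400,475),interpolation=cv2.INTER_CUBIC)
B=cv2.resize(load('s4')['color'][150:245,200:280,::-1],(400,475),interpolation=cv2.INTER_CUBIC)
cv2.imwrite('pics/c4.png',np.hstack([A,B]))
```

```text
t 17.3 tcp [536.1 371.3 223.8] yaw 75.4 q [-0.55  0.74 -0.24  1.47  0.19  0.96  0.48] grip 1.004 0.0 F [ 0.5 -1.2  0.3]
(533, 378, 120, 75.2) turn [-0.4 -0.6  0.1] shift [  4.7   5.7 103.8]
px [239.7 195.2] c 508.8 -73.6 size 95.1 58.4 long ang 18.4
px [314.8 255. ] c 501.8 -76.8 size 75.4 60.4 long ang 18.3
px [306.7 233. ] c 549.8 -61.1 size 59.9 11.4 long ang -71.9
```

View pics/c4.png

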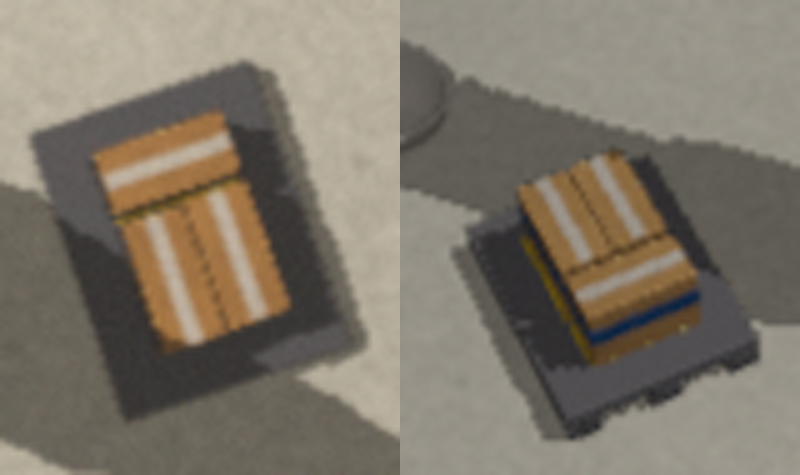

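The layer is complete: all three cartons stand in their outlines, at (200,230) in the left panel and (610,250) in the right. Now the cover's bar.

>>> servo_tool --delta_pos '[[4.7,5.7,25],[0,0,35],[0,0,35],[0,0,10],[0,0,0],[0,0,0]]' --dr '[[-0.4,-0.6,0],[0,0,0],[0,0,0],[0,0,0],[0,0,0],[0,0,0]]' --grip '[1,1,1,1,1,1]'

```text
clock: 17.9
eef_pos: [0.5345, 0.3766, 0.1204]
orientation: [0.0, 0.129, 0.992, 0.001]
force: [-0.0, 0.5, 0.6]
grip_width: 0.998
grip_force: 0.0
```

Run:
```python
from go import *
plan((533,378,26,75.2))
```

```text
t 17.9 tcp [534.5 376.6 120.4] yaw 75.1 q [-0.57  0.86 -0.21  1.56  0.24  0.74  0.42] grip 0.998 0.0 F [-0.   0.5  0.6]
(533, 378, 26, 75.2) turn [ 0.1  0.  -0.1] shift [ 1.8  1.  94.4]
```

>>> servo_tool --delta_pos '[[1.8,1,25],[0,0,30],[0,0,25],[0,0,13],[0,0,0],[0,0,0],[0,0,0],[0,0,0],[0,0,0],[0,0,0],[0,0,0],[0,0,0]]' --dr '[[0,0,0],[0,0,0],[0,0,0],[0,0,0],[0,0,0],[0,0,0],[0,0,0],[0,0,0],[0,0,0],[0,0,0],[0,0,0],[0,0,0]]' --grip '[1,1,1,1,1,0.3,0,0,0,0,0,0]' --newtons 80

```text
clock: 18.9
eef_pos: [0.5328, 0.38, 0.0278]
orientation: [0.001, 0.129, 0.992, 0.002]
force: [-1.0, 0.5, 5.6]
grip_width: 0.145
grip_force: 79.3
```

>>> servo_tool --delta_pos '[[0,0,0],[0,0,0],[0,0,0],[0,0,0]]' --dr '[[0,0,0],[0,0,0],[0,0,0],[0,0,0]]' --grip '[0,0,0,0]'

```text
clock: 19.23
eef_pos: [0.5328, 0.38, 0.0278]
orientation: [0.001, 0.129, 0.992, 0.002]
force: [0.3, 0.7, 5.7]
grip_width: 0.141
grip_force: 79.3
```

>>> servo_tool --delta_pos '[[0,0,-5],[0,0,-15],[0,0,-25],[0,0,-30],[0,0,-30],[0,0,-30],[0,0,-30],[0,0,-25],[0,0,-15],[0,0,0],[0,0,0],[0,0,0]]' --dr '[[0,0,0],[0,0,0],[0,0,0],[0,0,0],[0,0,0],[0,0,0],[0,0,0],[0,0,0],[0,0,0],[0,0,0],[0,0,0],[0,0,0]]' --grip '[0,0,0,0,0,0,0,0,0,0,0,0]'

```text
clock: 20.23
eef_pos: [0.531, 0.3777, 0.2303]
orientation: [-0.001, 0.129, 0.992, -0.001]
force: [-1.0, -0.3, -3.3]
grip_width: 0.147
grip_force: 78.3
```

Run:
```python
from go import *
plan((533,378,230,107.8),(508.5,-74.5,230,107.8))
f=grab('scene','s5');g=grab('top','t5')
A=cv2.resize(g['color'][190:310,40:160,::-1],(400,400),interpolation=cv2.INTER_CUBIC)
B=cv2.resize(f['color'][80:220,360:500,::-1],(400,400),interpolation=cv2.INTER_CUBIC)
cv2.imwrite('pics/c5.png',np.hstack([A,B]))
```

```text
t 20.23 tcp [531.  377.7 230.3] yaw 75.2 q [-0.56  0.73 -0.24  1.47  0.19  0.96  0.46] grip 0.147 78.3 F [-1.  -0.3 -3.3]
(533, 378, 230, 107.8) turn [ -0.1  -0.1 -32.6] shift [-2.  -0.3  0.3]
(508.5, -74.5, 230, 107.8) turn [0. 0. 0.] shift [ 161.7 -423.3    0. ]
```

View pics/c5.png

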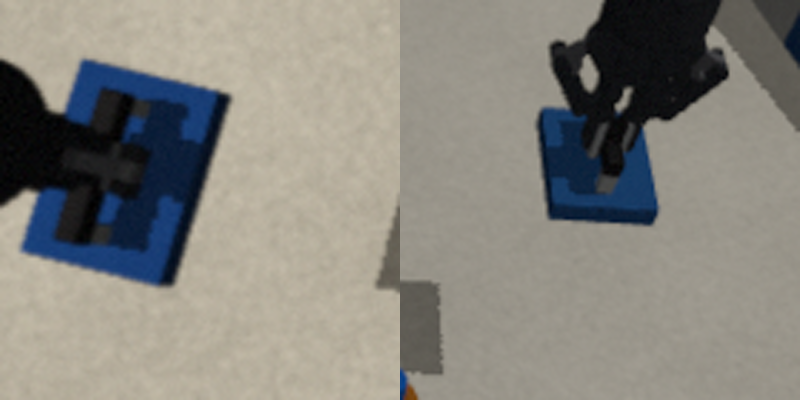

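The cover is lifted and level, held mid-bar. Its plate corners in the left panel are at (82,60), (222,94), (160,283) and (22,250). I'll work out where its centre lies relative to the TCP.

Run:
```python
from m import *
g=load('t5'); c=ray(g,np.array([(82,60),(222,94),(160,283),(22,250)])/3.3333+[40,190],.2205)[:,:2]*1000
print(c.round(1),'centre',c.mean(0).round(1)); d=c[0]-c[3];print(np.degrees(np.arctan2(d[1],d[0])),np.hypot(*d),np.hypot(*(c[1]-c[0])))
f=load('s5'); c=ray(f,np.array([(541,108),(640,112),(657,205),(550,207)])/2.857+[360-400/2.857,80],.2205)[:,:2]*1000
print(c.round(1),'centre',c.mean(0).round(1)); d=c[2]-c[1];print(np.degrees(np.arctan2(d[1],d[0])),np.hypot(*d))
```

```text
[[590.  400.5]
 [569.  320.4]
 [464.8 350.3]
 [484.3 427.9]] centre [527.  374.8]
-14.497927460793932 109.25785530087607 82.81146829560528
[[464.7 353.6]
 [484.1 432.8]
 [586.7 404.7]
 [573.9 321.9]] centre [527.3 378.3]
-15.3248497506746 106.34330767307358
```

>>> servo_tool --delta_pos '[[0,0,0],[0,0,-3],[0,0,-4],[0,0,-3],[0,0,0],[0,0,0],[0,0,0],[3,-8,0],[6,-16,0],[8,-22,0],[10,-27,0],[10,-27,0]]' --dr '[[0,0,-3.5],[0,0,-6],[0,0,-6.5],[0,0,-6.5],[0,0,-6],[0,0,-4],[0,0,0],[0,0,0],[0,0,0],[0,0,0],[0,0,0],[0,0,0]]' --grip '[0,0,0,0,0,0,0,0,0,0,0,0]'

```text
clock: 21.33
eef_pos: [0.5266, 0.2706, 0.2409]
orientation: [-0.0, -0.153, 0.988, 0.0]
force: [0.6, -0.3, -2.3]
grip_width: 0.142
grip_force: 78.2
```

>>> servo_tool --delta_pos '[[10,-27,0],[10,-27,0],[10,-27,0],[10,-27,0],[10,-27,0],[10,-27,0],[10,-27,0],[10,-27,0],[10,-27,0],[10,-27,0],[8,-22,0],[6,-16,0]]' --dr '[[0,0,0],[0,0,0],[0,0,0],[0,0,0],[0,0,0],[0,0,0],[0,0,0],[0,0,0],[0,0,0],[0,0,0],[0,0,0],[0,0,0]]' --grip '[0,0,0,0,0,0,0,0,0,0,0,0]'

```text
clock: 22.33
eef_pos: [0.5112, -0.0598, 0.2406]
orientation: [-0.001, -0.151, 0.989, -0.0]
force: [0.5, -0.5, -3.3]
grip_width: 0.15
grip_force: 78.2
```

Run:
```python
from go import *
plan((511.4,-73.6,180,107.8))
```

```text
t 22.33 tcp [511.2 -59.8 240.6] yaw 107.4 q [ 0.31  0.56 -0.46  1.87  0.34  0.79  1.55] grip 0.15 78.2 F [ 0.5 -0.5 -3.3]
(511.4, -73.6, 180, 107.8) turn [-0.  -0.1 -0.4] shift [  4.1 -13.2  60.6]
```

>>> servo_tool --delta_pos '[[4,-13,10],[0,0,20],[0,0,25],[0,0,20],[0,0,15],[0,0,0],[0,0,0],[0,0,0]]' --dr '[[0,0,-0.4],[0,0,0],[0,0,0],[0,0,0],[0,0,0],[0,0,0],[0,0,0],[0,0,0]]' --grip '[0,0,0,0,0,0,0,0]'

```text
clock: 23.0
eef_pos: [0.5131, -0.0691, 0.1515]
orientation: [0.001, -0.158, 0.988, 0.001]
force: [0.5, -0.2, -2.0]
grip_width: 0.147
grip_force: 78.3
```

Run:
```python
from go import *
plan((511.4,-73.6,106,107.8))
f=grab('scene','s6');g=grab('top','t6')
A=cv2.resize(g['color'][195:305,265:365,::-1],(400,440),interpolation=cv2.INTER_CUBIC)
B=cv2.resize(f['color'][130:240,190:290,::-1],(400,440),interpolation=cv2.INTER_CUBIC)
cv2.imwrite('pics/c6.png',np.hstack([A,B]))
```

```text
t 23.0 tcp [513.1 -69.1 151.5] yaw 108.1 q [ 0.28  0.69 -0.38  1.96  0.44  0.57  1.49] grip 0.147 78.3 F [ 0.5 -0.2 -2. ]
(511.4, -73.6, 106, 107.8) turn [0.1 0.1 0.3] shift [ 3.  -3.8 45.5]
```

View pics/c6.png

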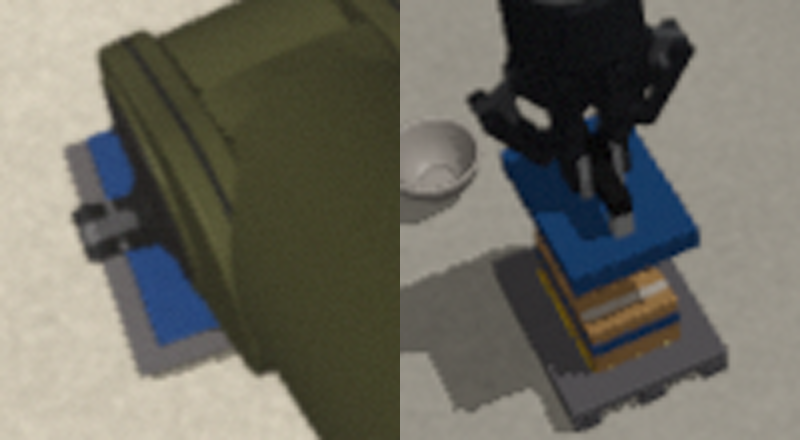

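The cover hangs level over the complete layer. In the right panel its plate corners are at (504,158), (600,118), (697,228) and (578,275), and the cartons below are untouched.

Run:
```python
from m import *
f=load('s6')
c=ray(f,(np.array([(504,158),(600,118),(697,228),(578,275)])-[400,0])/4+[190,130],.1417)[:,:2]*1000
print(c.round(1),((c[0]+c[2])/2).round(1),((c[1]+c[3])/2).round(1)); d=c[3]-c[0];print(np.degrees(np.arctan2(d[1],d[0])),np.hypot(*d))
g=load('t6')
c=ray(g,np.array([(88,137),(163,344)])/4+[265,195],.1417)[:,:2]*1000
d=c[0]-c[1];print(c.round(1),np.degrees(np.arctan2(d[1],d[0])),np.hypot(*d))
a=np.radians(17.8);print('top centre',c.mean(0)+41*np.array([np.sin(a),-np.cos(a)]))
```

```text
[[ 475.9 -122.9]
 [ 453.5  -61.4]
 [ 550.7  -14.3]
 [ 573.1  -87.2]] [513.3 -68.6] [513.3 -74.3]
20.12415811193967 103.53508273240718
[[550.4 -17. ]
 [445.5 -52.1]] 18.537776228044603 110.65749737037592
top centre [510.5134879  -73.58900047]
```

>>> servo_tool --delta_pos '[[2,-1.5,5],[2,-1.5,8],[0,0,10],[0,0,8],[0,0,4],[0,0,0],[0,0,0],[0,0,0]]' --dr '[[0.1,0.1,0.3],[0,0,0],[0,0,0],[0,0,0],[0,0,0],[0,0,0],[0,0,0],[0,0,0]]' --grip '[0,0,0,0,0,0,0,0]'

```text
clock: 23.77
eef_pos: [0.5099, -0.0733, 0.1161]
orientation: [-0.0, -0.155, 0.988, -0.0]
force: [-0.1, -0.3, -2.4]
grip_width: 0.147
grip_force: 78.3
```

Run:
```python
from go import *
plan((510,-73.2,106,107.8))
```

```text
t 23.77 tcp [509.9 -73.3 116.1] yaw 107.8 q [ 0.25  0.74 -0.33  1.99  0.49  0.48  1.45] grip 0.147 78.3 F [-0.1 -0.3 -2.4]
(510, -73.2, 106, 107.8) turn [-0. -0.  0.] shift [-0.1  0.1 10.1]
```

>>> servo_tool --delta_pos '[[0,0,4],[0,0,4],[0,0,2],[0,0,0],[0,0,0],[0,0,0],[0,0,0],[0,0,0]]' --dr '[[0,0,0],[0,0,0],[0,0,0],[0,0,0],[0,0,0],[0,0,0],[0,0,0],[0,0,0]]' --grip '[0,0,0,0,0,0,0,0]'

```text
clock: 24.43
eef_pos: [0.5098, -0.0735, 0.1062]
orientation: [-0.0, -0.155, 0.988, -0.0]
force: [0.8, -0.1, -2.3]
grip_width: 0.146
grip_force: 78.3
```

Run:
```python
from go import *
plan((510,-73.2,106,107.8))
f=grab('scene','s7')
cv2.imwrite('pics/c7.png',cv2.resize(f['color'][150:240,190:290,::-1],(660,594),interpolation=cv2.INTER_CUBIC))
```

```text
t 24.43 tcp [509.8 -73.5 106.2] yaw 107.8 q [ 0.24  0.76 -0.31  2.    0.5   0.46  1.44] grip 0.146 78.3 F [ 0.8 -0.1 -2.3]
(510, -73.2, 106, 107.8) turn [-0. -0.  0.] shift [-0.3  0.2  0.2]
```

View pics/c7.png

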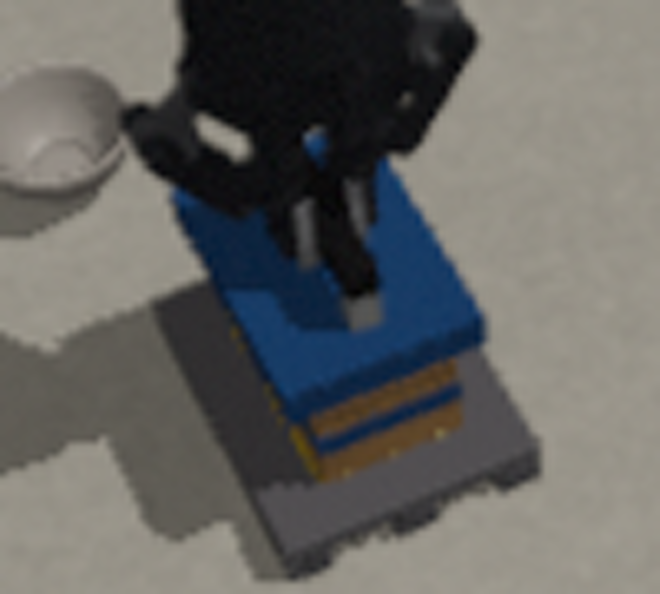

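The cover hovers level and square over the layer. Its plate corners are at (175,195), (485,318) and (290,398), with the carton's front face visible below the rim. One numeric check, then hand in.

Run:
```python
from m import *
f=load('s7')
c=ray(f,np.array([(175,195),(485,318),(290,398)])/6.6+[190,150],.0964)[:,:2]*1000
print(c.round(1),c[:2].mean(0).round(1)); d=c[2]-c[0];print(np.degrees(np.arctan2(d[1],d[0])),np.hypot(*d))
b=ray(f,np.array([(540,445),(290,560)])/6.6+[190,150],.022)[:,:2]*1000
d=b[0]-b[1];print(b.round(1),np.degrees(np.arctan2(d[1],d[0]))-90,'base c',(b.mean(0)-70*np.array([np.cos(.31),np.sin(.31)])).round(1))
```

```text
[[ 469.3 -127.4]
 [ 549.   -18. ]
 [ 572.8  -93.3]] [509.2 -72.7]
18.26024476044601 108.93834913318882
[[ 558.5   -1. ]
 [ 594.5 -103.4]] 19.401902965244133 base c [509.9 -73.5]
```

The cover's centre is (509.2,-72.7) and the base's is about (509,-73.6), both at about 18°. That is well inside tolerance.

```bash
python3 -c "
from workcell import ticket
print(ticket.sign_off())"
```

```text
the job is handed in; nothing more can be done
None
```

The job is handed in with no verdict returned: both cartons are placed and released, and by my last measurement the cover is held level, square and within about 2 mm of centre, about 1 cm above all three.

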